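Push the pantry tin into its row

ROBOT

A 6-joint arm with a two-finger parallel gripper is mounted at the origin on the work surface. World frame = base frame: x ahead of the robot, y to its left, z up, the work surface at z = 0. Lengths are in m, angles in rad, forces in N, time in s.
With the tool pointing down it reaches from about 0.425 to 0.95 m from the base axis. Payload 3.5 kg.
Tool frame: the origin (TCP) lies on the centre line of the jaws, within the pads' length; the fingertips stand 17 mm ahead of it and the grasp point (between the pads) lies 2 mm behind it; z points along the fingers, y is the line along which they close (so a half turn about z gives the same grasp; the last joint's range is limited). The gripper opens to 85 mm and grips with 20 to 120 N. Pads are 22 mm wide; open, the fingers measure 114 mm over their backs; the gripper's body (76 mm by 85 mm) begins 54 mm behind the grasp point. The pads swing forward as they close: fully open they stand 13 mm farther back than shut.
Start: joints at [-1.341, 0.286, 1.577, -0, 1.279, -0.15], TCP at [0.25, -0.627, 0.248] pointing down, gripper open.
Joint ranges: [-2.77, 2.77], [-0.9, 2.22], [0.21, 2.48], [-1.53, 4.67], [0.24, 2.81], [-2.84, 2.84]. Speed limits (rad/s): [2.79, 2.79, 3.14, 3.14, 3.14, 3.14].

INTERFACE

Orientations are given as a unit quaternion [x, y, z, w].
In Python, from plant import ctrl gives the robot as it stands. The module is installed in compiled form; this text tells all that it offers.
- The arm moves only by the tool drive_tool, never from a script. Its argument "moves" is a list of rows, each a list of 3 entries, a list of its own where there are three numbers: the turn, a rotation vector about the tool's x, y, z in rad, then the shift along the tool's x, y, z in m, then the finger opening in m, from 0 to 0.0854. A call has 1 to 5 rows; each row shifts and turns the commanded pose from where the row before left it, along the tool's axes as they then stand; what a row does not reach is not made up. A row lasts 1/8 s, in which the tool goes at most 62.5 mm and 10.7 degrees, less where a joint would pass 70% of its speed; a pose out of reach is approached as far as the arm can. A call with a gripper value outside its range is refused whole. The fingers move at their own pace and stop on an object; "grip_force" is the grip in N (left out, the last holds). Time passes only in rows, so rows that do not move let the fingers close. It gives the time, the measured TCP pose, the force, the opening and the grip force at its end, in the units of the state.
- ctrl.get_state(): the state, without advancing time (a new reading comes with each control period).
- ctrl.read_camera(name): name is "scene" or "top"; returns a dict with "image" (480x640x3 uint8, red, green, blue), "fx", "fy", "cx", "cy" (pixels), "dist" ([k1, k2, p1, p2, k3] as OpenCV has them; the pictures are not rectified), "R" (3x3) and "t" (3): a world point X has camera coordinates R X + t. Camera axes: x right, y down, z forward; pixel columns grow to the right and rows downward; lengths in m; the calibration is good to about 2 mm. A picture is of the moment at which its call begins. There is no depth.
- ctrl.sign_off(): hands the job in; it is judged then, once.
The state is a dict: "time": time; "qpos": joint angles; "dq": joint speeds; "joint_efforts": joint torques, N m; "eef_pos": TCP position; "tcp_rot": TCP orientation; "contact_force": force on the tool from outside, world axes, zero at the start; "wrist_torque": the same for the moment, N m; "opening": opening from 0.0 (shut) to 1.0 (fully open); "finger_force": force on a finger pad.
Only numpy, scipy, OpenCV 4.12 (cv2) and the standard library are available. Lean on these libraries where they do the work, as an engineer would, in place of code of your own. Each camera call takes 0.05 s, during which the arm holds its last target. There are 200 camera calls.

TASK

One of the two matching rectangular storage tins has been left askew on the pantry counter. Without picking it up, push it with the fingertips along the counter until it sits flat against the back rail and side by side against its twin, which already stands at one end of the rail. Leave the twin, the jar at the other end and the other things on the counter where they are.

Things in the scene. Friction and masses are not known exactly. Their poses are not given: they have to be found in the camera images.
- tin: the tin to push: plain metal rectangular tin with a flat lid, 110 mm along its x, 96 mm along its y, 58 mm high, 0.3 to 0.65 kg, loose on the counter in front of the rail, up to about 25 degrees askew. Origin: centre of its underside. Its x axis points to the rail when it stands square (long sides at right angles to the rail).
- row_tin: the twin, same shape, size and axes, loose, standing square against the back rail (2 mm or less from it) and against the end piece at one end of it, left or right. Origin: centre of its underside. Beside it there is free rail for the other tin.
- bay: the fixed wooden gallery rail, 35 mm high: a straight back rail 18 mm thick, with an end piece at each end that reaches 130 mm towards the robot. Origin: on the counter, at the middle of the inner face (robot's side) of the back rail. Its x axis points away from the robot at right angles to the rail, its y axis along the rail to the left; end pieces' inner faces at y = +250 mm and -250 mm. It may be turned up to 9 degrees.
- jar: bystander: round lidded jar, 68 mm across, 60 mm high, loose, near the back rail at the end where the twin is not. Origin: centre of its underside.
- can: bystander: round food can, 72 mm across, 75 mm high, on the counter to the right of the work. Origin: centre of its underside.
- bowl: bystander: white bowl, 110 mm across, 45 mm high, on the counter to the left of the work. Origin: centre of its underside.
Not all that is in view belongs to the job. Leave any yellow look-alike of the row_tin alone.

How it is judged:
By the outcome, as a careful person would: the job done as asked, in the order asked, and still so for the second after the job is handed in, with the robot touching nothing.
It also fails if it takes over 48 s, if anything falls off the work surface, if the arm or the gripper's body presses on something with over 40 N, if the wrist force passes 120 N, or if a joint passes its speed limit or range.

## Working session

There is one attempt and no reset: what is moved stays moved. The work goes in short steps, Python scripts to look and compute and a tool call to move; the robot and the scene stay as the last step left them, time stands still between calls to the robot, and variables do not carry over. Pictures are saved under pics/ and viewed, at most 10 in all, crops included, and the job is handed in when it is done.

Besides the shell and the picture viewer there is one more tool, called after "Request:" by a JSON object that holds its "api" and its "payload", one argument or row to a line. drive_tool: Moves the arm, as the interface text tells. Its arguments: {"type":"object","properties":{"moves":{"type":"array","items":{"type":"array"}},"grip_force":{"type":"number"}},"required":["moves"]}

```bash
mkdir -p pics
cat > h.py <<'E'
import numpy as np, cv2
from plant import ctrl
def cam(n):
    c=ctrl.read_camera(n); c['K']=np.array([[c['fx'],0,c['cx']],[0,c['fy'],c['cy']],[0,0,1.]]); c['D']=np.array(c['dist'],float); c['R']=np.array(c['R']); c['t']=np.array(c['t']); return c
def ray(c,px,z):
    p=cv2.undistortPoints(np.array(px,float).reshape(-1,1,2),c['K'],c['D']).reshape(-1,2)
    d=np.c_[p,np.ones(len(p))]@c['R']; o=-c['R'].T@c['t']
    return o+d*((z-o[2])/d[:,2])[:,None]
def proj(c,X):
    return cv2.projectPoints(np.array(X,float).reshape(-1,1,3),cv2.Rodrigues(c['R'])[0],c['t'],c['K'],c['D'])[0].reshape(-1,2)
def save(c,n): cv2.imwrite('pics/'+n,c['image'][:,:,::-1])
E
python3 - <<'E'
from h import *
for n in('scene','top'):
    c=cam(n); save(c,n+'0.png'); print(n,c['fx'],c['dist'],-c['R'].T@c['t'],c['R'].round(3).tolist())
s=ctrl.get_state(); print(s)
E
```

```text
scene 563.6845824033488 [-0.08746897  0.          0.          0.          0.        ] [1.0058619  0.38957312 0.96137816] [[-0.688, 0.726, 0.011], [0.618, 0.593, -0.516], [-0.381, -0.348, -0.856]]
top 448.3434395245464 [-0.08627285  0.          0.          0.          0.        ] [ 0.53014048 -0.02085205  1.06864539] [[0.022, -1.0, -0.002], [-0.999, -0.022, -0.045], [0.045, 0.003, -0.999]]
{'time': 0.1, 'qpos': array([-1.34101016e+00,  2.87117038e-01,  1.57806514e+00,  6.65410451e-06,
        1.27862168e+00, -1.49977319e-01]), 'dq': array([ 0.00010165, -0.00251231, -0.00317615, -0.0008951 ,  0.00086384,
       -0.00167801]), 'joint_efforts': array([ 1.30017299e-03, -4.07296264e+01, -2.93698186e+01, -9.91518164e-05,
        3.41618041e-03, -3.94166108e-06]), 'eef_pos': array([ 0.2501334 , -0.62632315,  0.24704013]), 'tcp_rot': array([ 9.82026143e-01,  1.88741705e-01, -4.09242221e-05, -1.10484825e-03]), 'contact_force': array([-0.13266186, -0.62046116,  0.90594264]), 'wrist_torque': array([ 0.0420155 , -0.01739971, -0.00370072]), 'finger_force': 0.0, 'opening': 0.9972085428359191}
```

View pics/top0.png

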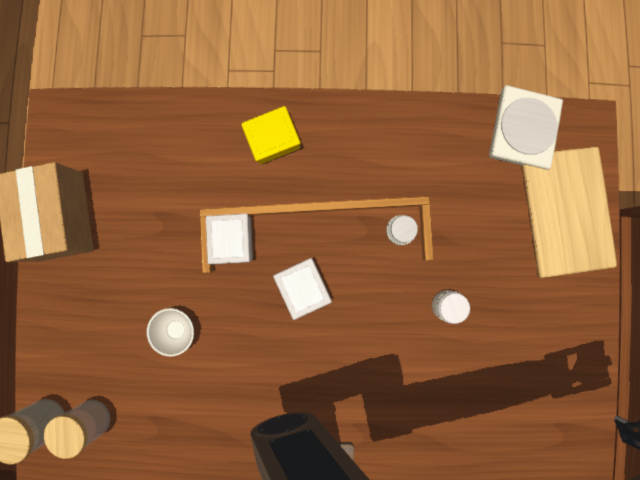

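View pics/scene0.png

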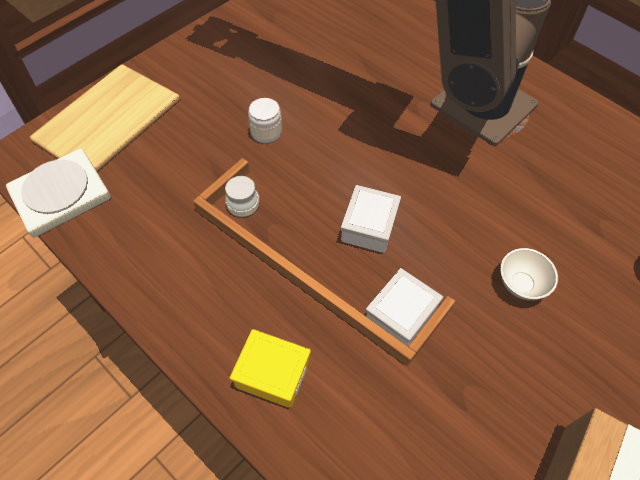

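The top view shows the following:
- Loose tin at (303,288) and its twin at (229,239), in the left corner of the rail.
- Jar at (403,230), can at (452,307) and bowl at (170,332).
- A yellow look-alike behind the rail at (271,134).

Things that could be mistaken for the tin are the twin (229,239), the yellow tin (271,134) and the white scale at (527,127). I choose (303,288) because it is loose, metal and askew in front of the rail. I'll measure it and check it in a crop.

```bash
cat >> h.py <<'E'
def blobs(c,x0=130,x1=490,y0=185,y1=360):
    hsv=cv2.cvtColor(c['image'],cv2.COLOR_RGB2HSV)
    m=((hsv[...,1]<60)&(hsv[...,2]>110)).astype(np.uint8)
    k=np.zeros_like(m); k[y0:y1,x0:x1]=1; m=m*k
    return [q for q in cv2.findContours(m,cv2.RETR_EXTERNAL,cv2.CHAIN_APPROX_NONE)[0] if cv2.contourArea(q)>300]
def rail(c,z=0.035):
    hsv=cv2.cvtColor(c['image'],cv2.COLOR_RGB2HSV)
    m=((hsv[...,0]<22)&(hsv[...,1]>100)&(hsv[...,2]>150)).astype(np.uint8)
    m[:190]=0;m[280:]=0;m[:,:190]=0;m[:,440:]=0
    return m
E
python3 - <<'E'
from h import *
c=cam('top')
for q in blobs(c):
    w=ray(c,q.reshape(-1,2),0.058)[:,:2].astype(np.float32)
    r=cv2.minAreaRect(w); print(np.round(cv2.boundingRect(q),0),np.round(r[0],4),np.round(r[1],4),round(r[2],1)); print(cv2.boxPoints(r).round(3).tolist())
m=rail(c)
# inner (robot side) edge of the back rail: lowest rail pixel per column in free span
ys=[];
for u in range(260,385,5):
    v=np.where(m[195:225,u])[0]+195
    if len(v): ys.append((u,v.min(),v.max()))
a=np.array(ys)
inn=ray(c,a[:,[0,2]]+[0,.5],0.035); out=ray(c,a[:,[0,1]]-[0,.5],0.035)
for p in(inn,out):
    f=np.polyfit(p[:,1],p[:,0],1); print('rail x=%.4f*y+%.4f'%tuple(f), np.std(p[:,0]-np.polyval(f,p[:,1])))
for v in (225,235,245,255):
    for lo,hi in((195,215),(415,440)):
        u=np.where(m[v,lo:hi])[0]+lo
        if len(u): print(v,u.min(),u.max(),ray(c,[[u.min()-.5,v],[u.max()+.5,v]],0.035)[:,:2].round(4).tolist())
im=cv2.resize(c['image'][190:345,190:390],None,fx=4,fy=4-.1,interpolation=cv2.INTER_CUBIC)[:600]
cv2.imwrite('pics/crop0.png',im[:,:,::-1])
E
```

```text
[147 308  47  48] [0.3582 0.3287] [0.1069 0.1068] 1.4
[[0.30300000309944153, 0.38100001215934753], [0.3059999942779541, 0.27399998903274536], [0.4129999876022339, 0.2770000100135803], [0.4099999964237213, 0.382999986410141]]
[433 291  37  33] [ 0.4284 -0.3068] [0.0722 0.0825] 0.9
[[0.3919999897480011, -0.26600000262260437], [0.3930000066757202, -0.3490000069141388], [0.4650000035762787, -0.34700000286102295], [0.46399998664855957, -0.26499998569488525]]
[274 258  57  62] [0.4638 0.0304] [0.1101 0.0971] 26.1
[[0.3930000066757202, 0.05000000074505806], [0.4359999895095825, -0.03700000047683716], [0.5350000262260437, 0.010999999940395355], [0.492000013589859, 0.09799999743700027]]
[387 215  30  30] [ 0.6014 -0.1914] [0.0659 0.066 ] 0.9
[[0.5680000185966492, -0.1589999943971634], [0.5690000057220459, -0.22499999403953552], [0.6349999904632568, -0.2240000069141388], [0.6340000033378601, -0.15800000727176666]]
[206 214  45  50] [0.5722 0.2019] [0.1094 0.0976] 4.5
[[0.5139999985694885, 0.2460000067949295], [0.5220000147819519, 0.14900000393390656], [0.6309999823570251, 0.15800000727176666], [0.6230000257492065, 0.2549999952316284]]
rail x=-0.0433*y+0.6425 0.0034781247695675117
rail x=-0.0746*y+0.6641 0.0006636385481865373
225 200 205 [[0.6033, 0.2743], [0.6036, 0.2601]]
225 424 430 [[0.6146, -0.2464], [0.6149, -0.2627]]
235 201 205 [[0.5801, 0.2711], [0.5803, 0.2593]]
235 424 431 [[0.5913, -0.2466], [0.5917, -0.2653]]
245 201 206 [[0.5568, 0.2703], [0.5572, 0.2562]]
245 424 432 [[0.5681, -0.2469], [0.5686, -0.2679]]
255 202 206 [[0.5337, 0.2672], [0.534, 0.2554]]
255 425 432 [[0.545, -0.2495], [0.5454, -0.2682]]
```

View pics/crop0.png

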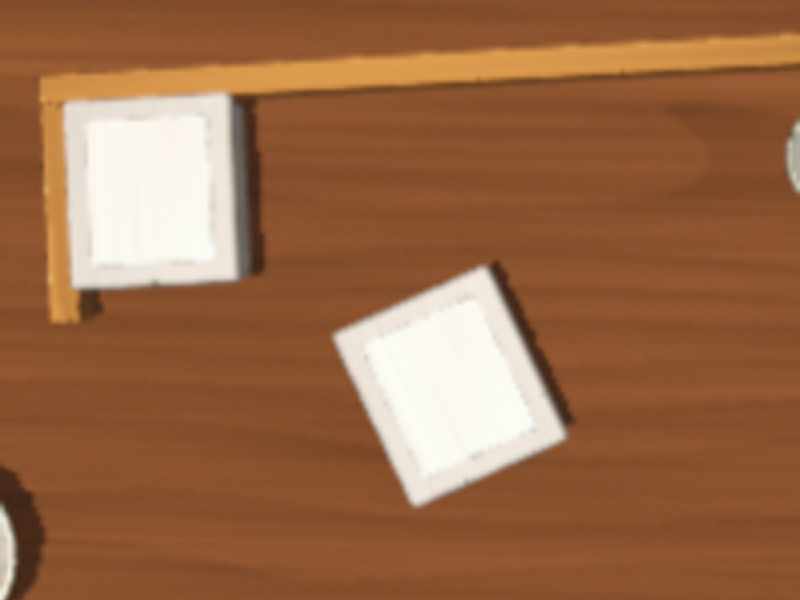

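The crop confirms that the plain metal tin in front of the rail is the one to push. Its centre is (0.464, 0.030) with yaw 26°. The bay is turned about 4.3°, and the target centre is about (0.579, 0.106).

The plan:
1. Push from behind with two fingers, turning the tin square and up to the rail.
2. Push from the right until it meets the twin.
3. Check the result.

Getting behind the tin needs a small tool tilt, because it is inside the minimum reach.

Request:
{"api": "drive_tool", "payload": {
  "moves": [
    [[0,0,-0.015],[0.036,-0.037,0.005],0.045],
    [[0,0,-0.015],[0.036,-0.037,0.005],0.045],
    [[0,0,-0.015],[0.036,-0.037,0.005],0.045],
    [[0,0,-0.015],[0.036,-0.037,0.005],0.045],
    [[0,0,-0.013],[0.036,-0.037,0.005],0.045]
  ]
}}

```text
time: 0.78
eef_pos: [0.3419, -0.3837, 0.2228]
tcp_rot: [0.974, 0.225, 0.0, -0.0]
contact_force: [0.9, -0.2, 0.2]
opening: 0.53
finger_force: 0.0
```

Request:
{"api": "drive_tool", "payload": {
  "moves": [
    [[0,0,0],[0.034,-0.04,0.005],0.045],
    [[0,0,0],[0.034,-0.04,0.005],0.045],
    [[0,0,0],[0.034,-0.04,0.005],0.045],
    [[0,-0.13,0],[0.034,-0.04,0.005],0.045],
    [[0,-0.13,0],[0.0,0.0,0],0.045]
  ]
}}

```text
time: 1.4
eef_pos: [0.3938, -0.1792, 0.2031]
tcp_rot: [0.966, 0.225, -0.128, 0.03]
contact_force: [1.0, -0.5, -0.3]
opening: 0.527
finger_force: 0.0
```

```bash
cat >> h.py <<'E'
from scipy.spatial.transform import Rotation as Ro
def plan(p,a,tilt=0):
    s=ctrl.get_state(); R0=Ro.from_quat(s['tcp_rot']); M=R0.as_matrix(); x=M[:,0]
    a=np.radians(a); Rt=Ro.from_matrix(np.array([[np.cos(a),np.sin(a),0],[np.sin(a),-np.cos(a),0],[0,0,-1]]))*Ro.from_rotvec([0,-np.radians(tilt),0])
    print('t%.2f'%s['time'],'pos',s['eef_pos'].round(4),'yaw',np.degrees(np.arctan2(x[1],x[0])).round(1),'z',M[:,2].round(3),'open',round(s['opening'],2),'F',s['contact_force'].round(1),'q',s['qpos'].round(2))
    print(' shift(tool now)',(M.T@(np.array(p)-s['eef_pos'])).round(4),'shift(tool tgt)',(Rt.inv().as_matrix()@(np.array(p)-s['eef_pos'])).round(4),'turn',(R0.inv()*Rt).as_rotvec().round(3))
E
python3 -c "
from h import *
plan([.391,-.005,.12],26,15)"
```

```text
t1.40 pos [ 0.3938 -0.1792  0.2031] yaw 26.2 z [-0.234 -0.115 -0.965] open 0.53 F [ 1.  -0.5 -0.3] q [-0.54 -0.12  2.11 -0.23  1.3   0.65]
 shift(tool now) [ 0.0935 -0.1576  0.0608] shift(tool tgt) [ 0.0928 -0.1578  0.0612] turn [0.001 0.002 0.003]
```

Request:
{"api": "drive_tool", "payload": {
  "moves": [
    [[0,0,0],[0.023,-0.04,0.015],0.045],
    [[0,0,0],[0.023,-0.04,0.015],0.045],
    [[0,0,0],[0.023,-0.04,0.015],0.045],
    [[0,0,0],[0.023,-0.038,0.015],0.045],
    [[0,0,0],[0,0,0],0.045]
  ]
}}

```text
time: 2.02
eef_pos: [0.389, -0.0057, 0.1197]
tcp_rot: [0.966, 0.225, -0.128, 0.028]
contact_force: [-1.5, -0.9, -0.2]
opening: 0.524
finger_force: 0.0
```

```bash
python3 -c "
from h import *
plan([.391,-.005,.032],26,15)"
```

```text
t2.02 pos [ 0.389  -0.0057  0.1197] yaw 26.2 z [-0.235 -0.112 -0.965] open 0.52 F [-1.5 -0.9 -0.2] q [-0.18 -0.07  2.23 -0.17  1.19  1.01]
 shift(tool now) [0.0249 0.0005 0.0842] shift(tool tgt) [0.0248 0.0003 0.0842] turn [-0.002  0.002  0.004]
```

Request:
{"api": "drive_tool", "payload": {
  "moves": [
    [[0,0,0],[0.005,0,0.021],0.045],
    [[0,0,0],[0.005,0,0.021],0.045],
    [[0,0,0],[0.005,0,0.021],0.045],
    [[0,0,0],[0.005,0,0.021],0.045],
    [[0,0,0],[0,0,0],0.045]
  ]
}}

```text
time: 2.65
eef_pos: [0.3879, -0.0095, 0.0346]
tcp_rot: [0.966, 0.222, -0.128, 0.029]
contact_force: [-0.3, 0.3, 0.0]
opening: 0.531
finger_force: 0.0
```

```bash
python3 -c "
from h import *
plan([.391,-.005,.032],26,15)
c=cam('scene');save(c,'s1.png')
im=cv2.resize(c['image'][130:330,250:500],None,fx=3,fy=3);cv2.imwrite('pics/s1c.png',im[:,:,::-1])"
```

```text
t2.65 pos [ 0.3879 -0.0095  0.0346] yaw 25.9 z [-0.234 -0.112 -0.966] open 0.53 F [-0.3  0.3  0. ] q [-0.19  0.1   2.26 -0.19  1.    1.04]
 shift(tool now) [ 0.0052 -0.0027  0.0013] shift(tool tgt) [ 0.0052 -0.0027  0.0013] turn [-0.002  0.001 -0.001]
```

View pics/s1c.png

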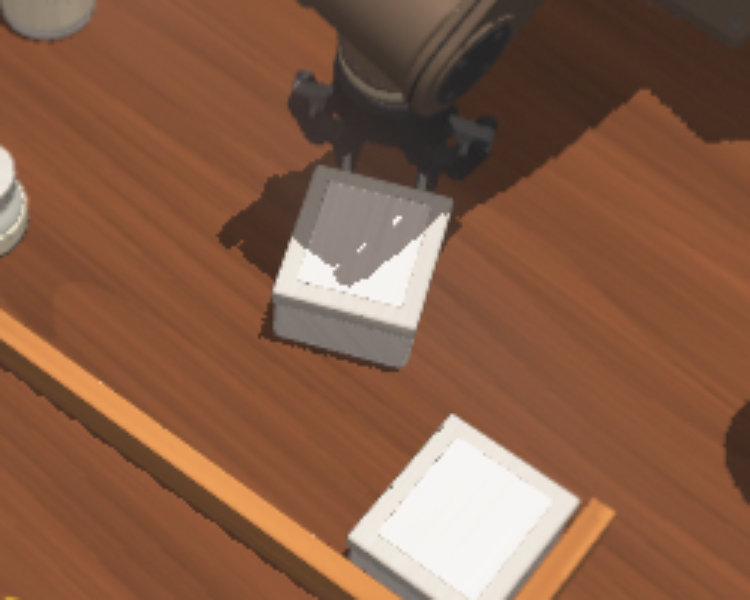

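The gripper is behind the tin, with its fingers near crop pixels (345,175) and (425,185), symmetric on the rear face. I'll push along the tin's heading while bringing the tool upright.

Request:
{"api": "drive_tool", "payload": {
  "moves": [
    [[0,0.052,0],[0.0097,-0.001,-0.0026],0.045],
    [[0,0.052,0],[0.0098,-0.001,-0.0021],0.045],
    [[0,0.052,0],[0.0099,0,-0.0016],0.045],
    [[0,0.052,0],[0.0099,0,-0.001],0.045],
    [[0,0.052,0],[0.01,0,-0.0005],0.045]
  ]
}}

```text
time: 3.32
eef_pos: [0.433, 0.0144, 0.0363]
tcp_rot: [0.974, 0.225, 0.0, 0.0]
contact_force: [-2.3, -1.3, -1.0]
opening: 0.525
finger_force: 2.1
```

```bash
python3 -c "
from h import *
plan([.579-.066,.07-.005,.032],4.3,0)"
```

```text
t3.33 pos [0.433  0.0144 0.0363] yaw 26.0 z [ 0.001 -0.    -1.   ] open 0.52 F [-2.3 -1.3 -1. ] q [-0.2   0.06  2.29  0.    0.8   0.92]
 shift(tool now) [ 0.094  -0.0104  0.0043] shift(tool tgt) [ 0.0835 -0.0444  0.0043] turn [ 0.    -0.001  0.378]
```

Request:
{"api": "drive_tool", "payload": {
  "moves": [
    [[0,0,0],[0.01,0,0.001],0.045],
    [[0,0,0.06],[0.01,0,0.001],0.045],
    [[0,0,0.064],[0.01,0,0.001],0.045],
    [[0,0,0.064],[0.01,0,0],0.045],
    [[0,0,0.064],[0.01,0,0],0.045]
  ]
}}

```text
time: 3.95
eef_pos: [0.479, 0.0333, 0.0337]
tcp_rot: [0.995, 0.1, -0.002, -0.0]
contact_force: [-5.7, -1.1, 5.4]
opening: 0.53
finger_force: 2.8
```

Request:
{"api": "drive_tool", "payload": {
  "moves": [
    [[0,0,0.063],[0.01,0,0],0.045],
    [[0,0,0.063],[0.01,0,0],0.045],
    [[0,0,0],[0,0,0],0.045]
  ]
}}

```text
time: 4.32
eef_pos: [0.5008, 0.0365, 0.0338]
tcp_rot: [0.999, 0.038, 0.001, 0.0]
contact_force: [1.0, 0.6, 0.7]
opening: 0.525
finger_force: 0.0
```

Run:
```python
from h import *
plan([.579-.066,.07-.005,.032],4.3,0)
c=cam('scene');save(c,'s2.png')
im=cv2.resize(c['image'][130:370,200:520],None,fx=2.5,fy=2.5);cv2.imwrite('pics/s2c.png',im[:,:,::-1])
```

```text
t4.33 pos [0.5008 0.0365 0.0338] yaw 4.3 z [ 0.003 -0.001 -1.   ] open 0.52 F [1.  0.6 0.7] q [-0.13  0.2   2.13 -0.    0.81  1.37]
 shift(tool now) [ 0.0143 -0.0275  0.0019] shift(tool tgt) [ 0.0143 -0.0276  0.0018] turn [ 0.001 -0.003  0.   ]
```

View pics/s2c.png

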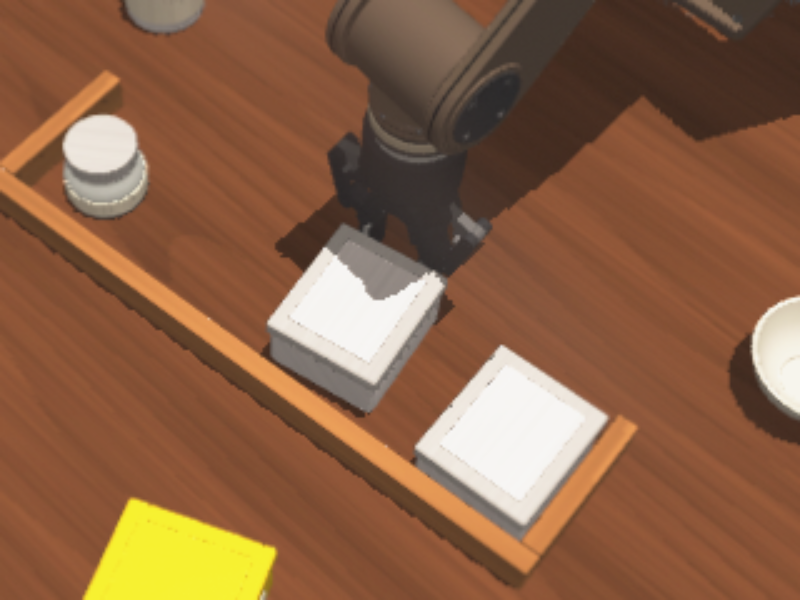

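The tin is now square, near crop (355,310), with a gap of about 15 mm to the rail and about 60 mm to the twin. I'll push it the rest of the way to the rail.

Request:
{"api": "drive_tool", "payload": {
  "moves": [
    [[0,0,0],[0.006,0,0],0.045],
    [[0,0,0],[0.006,0,0],0.045],
    [[0,0,0],[0.002,0,0],0.045],
    [[0,0,0],[0.001,0,0],0.045],
    [[0,0,0],[0.001,0,0],0.045]
  ]
}}

```text
time: 5.0
eef_pos: [0.513, 0.0381, 0.0336]
tcp_rot: [0.999, 0.038, -0.003, -0.0]
contact_force: [-11.4, 0.9, 13.0]
opening: 0.528
finger_force: 5.3
```

Run:
```python
from h import *
plan([.579-.066,.07-.005,.032],4.3,0)
c=cam('top')
for q in blobs(c,200,330,195,300):
    r=cv2.minAreaRect(ray(c,q.reshape(-1,2),0.058)[:,:2].astype(np.float32)); print(np.round(r[0],4),np.round(r[1],4),round(r[2],1))
```

```text
t5.00 pos [0.513  0.0381 0.0336] yaw 4.4 z [-0.007  0.001 -1.   ] open 0.53 F [-11.4   0.9  13. ] q [-0.12  0.23  2.09 -0.    0.83  1.37]
 shift(tool now) [ 0.0021 -0.0268  0.0016] shift(tool tgt) [ 0.002  -0.0268  0.0016] turn [-0.001  0.007  0.002]
[0.5722 0.2019] [0.1094 0.0976] 4.5
[0.5896 0.0505] [0.0905 0.0971] 7.6
```

Request:
{"api": "drive_tool", "payload": {
  "moves": [
    [[0,0,0],[-0.03,0,0],0.045],
    [[0,0,0],[-0.01,0,-0.04],0.045],
    [[0,0,0],[0,0.02,-0.05],0.045],
    [[0,0,-0.16],[0.02,0.04,0],0.045],
    [[0,0,-0.16],[0.02,0.03,0],0.045]
  ]
}}

```text
time: 5.68
eef_pos: [0.5272, -0.0497, 0.1244]
tcp_rot: [0.98, 0.199, 0.002, 0.001]
contact_force: [0.9, 0.2, -0.5]
opening: 0.524
finger_force: 0.0
```

Request:
{"api": "drive_tool", "payload": {
  "moves": [
    [[0,0,-0.18],[0,0,0],0.045],
    [[0,0,-0.18],[0,0,0],0.045],
    [[0,0,-0.18],[0,0,0],0.045],
    [[0,0,-0.18],[0,0,0],0.045],
    [[0,0,-0.18],[0,0,0],0.045]
  ]
}}

```text
time: 6.3
eef_pos: [0.5261, -0.0484, 0.1228]
tcp_rot: [0.796, 0.606, 0.0, 0.0]
contact_force: [-0.4, -0.3, -0.2]
opening: 0.531
finger_force: 0.0
```

Request:
{"api": "drive_tool", "payload": {
  "moves": [
    [[0,0,-0.18],[0,0,0],0.045],
    [[0,0,-0.17],[0,0,0],0.045],
    [[0,0,0],[0,0,0],0.045]
  ]
}}

```text
time: 6.68
eef_pos: [0.5261, -0.0483, 0.1227]
tcp_rot: [0.681, 0.732, 0.0, 0.0]
contact_force: [0.1, -0.1, 1.5]
opening: 0.525
finger_force: 0.0
```

Run:
```python
from h import *
plan([.579,-.045,.032],94.3,0)
c=cam('top')
for q in blobs(c,200,330,195,300):
    r=cv2.minAreaRect(ray(c,q.reshape(-1,2),0.058)[:,:2].astype(np.float32)); print(np.round(r[0],4),np.round(r[1],4),round(r[2],1))
```

```text
t6.67 pos [ 0.5261 -0.0483  0.1227] yaw 94.1 z [ 0.001 -0.    -1.   ] open 0.53 F [ 0.1 -0.1  1.5] q [-0.28  0.11  2.03 -0.    1.   -0.36]
 shift(tool now) [-0.0005  0.053   0.0907] shift(tool tgt) [-0.0007  0.053   0.0907] turn [ 0.001  0.    -0.003]
[0.5724 0.2018] [0.1093 0.0977] 4.4
[0.5799 0.0489] [0.1107 0.097 ] 7.7
```

Request:
{"api": "drive_tool", "payload": {
  "moves": [
    [[0,0,0],[0,0.026,0.03],0.045],
    [[0,0,0],[0,0.026,0.03],0.045],
    [[0,0,0],[0,0,0.03],0.045],
    [[0,0,0],[0.014,0,0],0.045],
    [[0,0,0],[0.01,0,0],0.045]
  ]
}}

```text
time: 7.35
eef_pos: [0.5763, -0.0194, 0.0333]
tcp_rot: [0.681, 0.733, 0.0, 0.0]
contact_force: [0.4, 0.3, -0.1]
opening: 0.53
finger_force: 0.0
```

Request:
{"api": "drive_tool", "payload": {
  "moves": [
    [[0,0,0],[0.01,0,0],0.045],
    [[0,0,0],[0.01,0,0],0.045],
    [[0,0,0],[0.01,0,0],0.045],
    [[0,0,0],[0.01,0,0],0.045],
    [[0,0,0],[0.01,0,0],0.045]
  ]
}}

```text
time: 7.98
eef_pos: [0.574, 0.0293, 0.0341]
tcp_rot: [0.681, 0.733, 0.001, 0.002]
contact_force: [0.8, -5.3, 4.8]
opening: 0.528
finger_force: 2.7
```

Run:
```python
from h import *
plan([.577,.047,.032],94.3,0)
c=cam('top');save(c,'t3.png')
cv2.imwrite('pics/t3c.png',cv2.resize(c['image'][190:340,190:390],None,fx=4,fy=4)[:,:,::-1])
```

```text
t7.97 pos [0.574  0.0293 0.0341] yaw 94.2 z [ 0.004 -0.001 -1.   ] open 0.53 F [ 0.8 -5.3  4.8] q [-0.13  0.34  1.95 -0.    0.85 -0.2 ]
 shift(tool now) [0.0175 0.0043 0.0021] shift(tool tgt) [0.0175 0.0043 0.0021] turn [ 0.004  0.002 -0.002]
```

View pics/t3c.png

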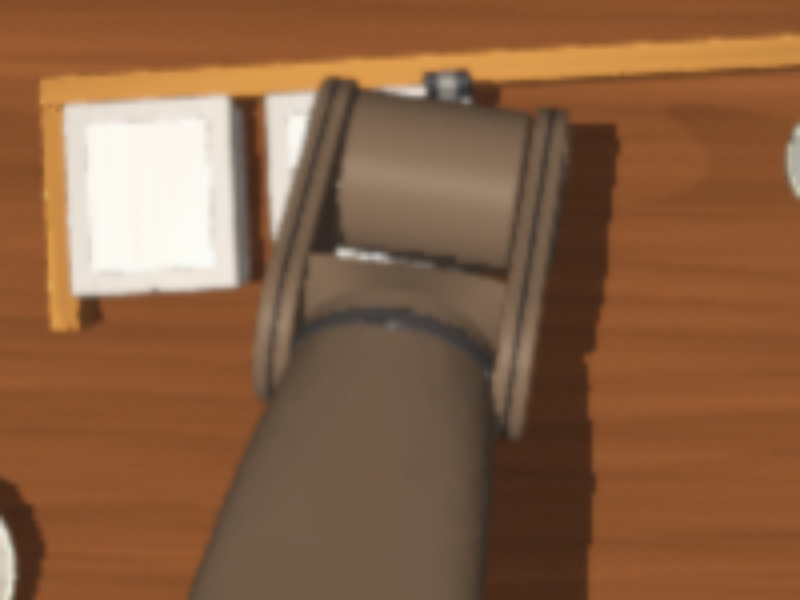

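The tin runs parallel along the rail with its left edge at crop x≈265, against the twin's lid edge at x≈237, which is a gap of about 16 mm. I'll close it slowly.

Request:
{"api": "drive_tool", "payload": {
  "moves": [
    [[0,0,0],[0.006,0,0],0.045],
    [[0,0,0],[0.006,0,0],0.045],
    [[0,0,0],[0.003,0,0],0.045],
    [[0,0,0],[0.002,0,0],0.045]
  ]
}}

```text
time: 8.52
eef_pos: [0.5727, 0.0458, 0.034]
tcp_rot: [0.681, 0.733, 0.001, 0.002]
contact_force: [0.5, -6.2, 5.8]
opening: 0.527
finger_force: 2.9
```

Request:
{"api": "drive_tool", "payload": {
  "moves": [
    [[0,0,0],[0.0015,0,0],0.045],
    [[0,0,0],[0.0015,0,0],0.045],
    [[0,0,0],[0,0,0],0.045]
  ]
}}

```text
time: 8.9
eef_pos: [0.5725, 0.0488, 0.0339]
tcp_rot: [0.681, 0.733, 0.001, 0.002]
contact_force: [0.9, -5.5, 5.7]
opening: 0.527
finger_force: 2.5
```

Request:
{"api": "drive_tool", "payload": {
  "moves": [
    [[0,0,0],[0.001,0,0],0.045],
    [[0,0,0],[0.001,0,0],0.045],
    [[0,0,0],[0,0,0],0.045]
  ]
}}

```text
time: 9.28
eef_pos: [0.5724, 0.0501, 0.034]
tcp_rot: [0.68, 0.733, 0.0, 0.002]
contact_force: [1.0, -7.2, 6.5]
opening: 0.531
finger_force: 3.6
```

Run:
```python
from h import *
plan([.577,.047,.032],94.3,0)
c=cam('scene')
cv2.imwrite('pics/s4c.png',cv2.resize(c['image'][200:370,310:510],None,fx=3.5,fy=3.5)[:,:,::-1])
```

```text
t9.28 pos [0.5724 0.0501 0.034 ] yaw 94.2 z [ 0.004 -0.002 -1.   ] open 0.53 F [ 1.  -7.2  6.5] q [-0.09  0.34  1.95 -0.    0.85 -0.16]
 shift(tool now) [-0.0035  0.0044  0.002 ] shift(tool tgt) [-0.0035  0.0044  0.002 ] turn [ 0.004  0.003 -0.001]
```

View pics/s4c.png

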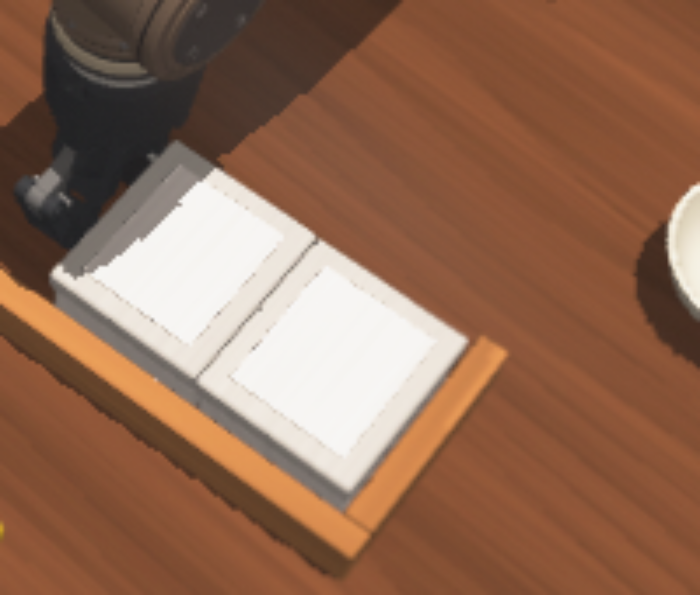

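The tins now look side by side, with the seam running from (318,240) to (198,380) and the front and rear edges collinear. I'll retreat and measure without obstruction.

Request:
{"api": "drive_tool", "payload": {
  "moves": [
    [[0,0,0],[-0.03,0,0],0.045],
    [[0,0,0],[-0.01,0,-0.045],0.045],
    [[0,0,0],[-0.03,0.0,-0.05],0.045],
    [[0,0,0.16],[-0.05,-0.03,0],0.045],
    [[0,0,0.16],[-0.04,-0.03,0],0.045]
  ]
}}

```text
time: 9.95
eef_pos: [0.5162, -0.1085, 0.1282]
tcp_rot: [0.79, 0.613, 0.001, 0.0]
contact_force: [0.6, -0.8, -0.0]
opening: 0.531
finger_force: 0.0
```

Request:
{"api": "drive_tool", "payload": {
  "moves": [
    [[0,0,0.18],[0,0,0],0.045],
    [[0,0,0.18],[0,0,0],0.045],
    [[0,0,0.18],[0,0,0],0.045],
    [[0,0,0.18],[0,0,0],0.045],
    [[0,0,0.18],[0,0,0],0.045]
  ]
}}

```text
time: 10.58
eef_pos: [0.5158, -0.1065, 0.1267]
tcp_rot: [0.978, 0.208, -0.0, -0.001]
contact_force: [0.7, 0.3, -0.2]
opening: 0.524
finger_force: 0.0
```

Request:
{"api": "drive_tool", "payload": {
  "moves": [
    [[0,0,0.18],[0,0,0],0.045],
    [[0,0,0.17],[0,0,0],0.045],
    [[0,0,0],[0,0,0],0.045]
  ]
}}

```text
time: 10.95
eef_pos: [0.5159, -0.1068, 0.1268]
tcp_rot: [0.999, 0.038, -0.0, -0.001]
contact_force: [-0.2, -0.0, -0.0]
opening: 0.529
finger_force: 0.0
```

Run:
```python
from h import *
c=cam('top')
for q in blobs(c,198,450,195,330):
    r=cv2.minAreaRect(ray(c,q.reshape(-1,2),0.058)[:,:2].astype(np.float32)); print(np.round(r[0],4),np.round(r[1],4),round(r[2],1)); print(cv2.boxPoints(r).round(4).tolist())
plan([.46,.09,.034],4.3,0)
cv2.imwrite('pics/t5c.png',cv2.resize(c['image'][195:295,195:325],None,fx=6,fy=6)[:,:,::-1])
```

```text
[ 0.4292 -0.2839] [0.0699 0.0366] 1.0
[[0.3939000070095062, -0.2662000060081482], [0.3944999873638153, -0.302700012922287], [0.4645000100135803, -0.30160000920295715], [0.46380001306533813, -0.26499998569488525]]
[ 0.6014 -0.1914] [0.0659 0.066 ] 0.9
[[0.5679000020027161, -0.15889999270439148], [0.5688999891281128, -0.2249000072479248], [0.6348000168800354, -0.22390000522136688], [0.6338000297546387, -0.15790000557899475]]
[0.5755 0.1553] [0.1097 0.1924] 3.9
[[0.51419997215271, 0.2475000023841858], [0.5274999737739563, 0.05559999868273735], [0.636900007724762, 0.06310000270605087], [0.6236000061035156, 0.2551000118255615]]
t11.00 pos [ 0.516  -0.1069  0.1269] yaw 4.5 z [-0.001  0.001 -1.   ] open 0.52 F [ 0.7 -0.  -0.2] q [-0.4   0.1   2.03  0.    1.01  1.1 ]
 shift(tool now) [-0.0405 -0.2005  0.0932] shift(tool tgt) [-0.0411 -0.2006  0.0929] turn [-0.001  0.001  0.003]
```

View pics/t5c.png

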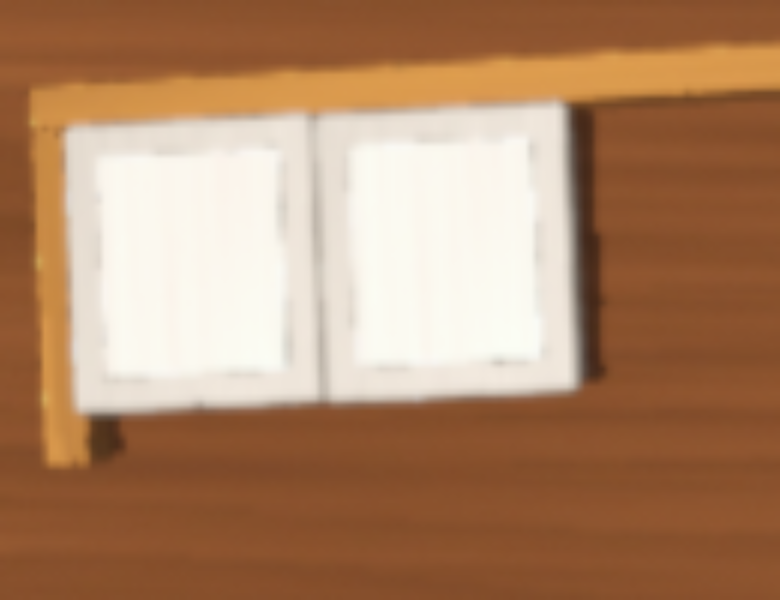

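The pair measures 110 x 192 mm as one block, the twin hasn't moved, and the jar hasn't moved. The tin's edge may still be 1–2 mm off the rail, so I'll give it one gentle seating push from behind.

Request:
{"api": "drive_tool", "payload": {
  "moves": [
    [[0,0,0],[-0.012,-0.052,0],0.045],
    [[0,0,0],[-0.013,-0.052,0],0.045],
    [[0,0,0],[0,-0.052,0],0.045],
    [[0,0,0],[0,-0.052,0],0.045],
    [[0,0,0],[0,0,0.03],0.045]
  ]
}}

```text
time: 11.62
eef_pos: [0.4772, 0.1013, 0.0994]
tcp_rot: [0.999, 0.041, 0.003, -0.0]
contact_force: [0.7, -1.3, -0.4]
opening: 0.529
finger_force: 0.0
```

Request:
{"api": "drive_tool", "payload": {
  "moves": [
    [[0,0,0],[0,0,0.035],0.045],
    [[0,0,0],[0,0,0.028],0.045],
    [[0,0,0],[0.015,0,0],0.045],
    [[0,0,0],[0.01,0,0],0.045],
    [[0,0,0],[0.005,0,0],0.045]
  ]
}}

```text
time: 12.25
eef_pos: [0.5084, 0.1001, 0.0363]
tcp_rot: [0.999, 0.038, 0.002, 0.0]
contact_force: [0.1, 0.8, 1.0]
opening: 0.53
finger_force: 0.0
```

Request:
{"api": "drive_tool", "payload": {
  "moves": [
    [[0,0,0],[0.004,0,0],0.045],
    [[0,0,0],[0.002,0,0],0.045],
    [[0,0,0],[0.001,0,0],0.045]
  ]
}}

```text
time: 12.62
eef_pos: [0.5128, 0.1006, 0.0346]
tcp_rot: [0.999, 0.037, 0.0, -0.0]
contact_force: [0.8, 0.1, 0.2]
opening: 0.524
finger_force: 0.0
```

```bash
python3 -c "
from h import *
plan([.513,.102,.034],4.3,0)"
```

```text
t12.62 pos [0.5128 0.1006 0.0346] yaw 4.3 z [ 0.  0. -1.] open 0.52 F [0.8 0.1 0.2] q [-0.    0.24  2.07  0.    0.83  1.5 ]
 shift(tool now) [ 0.0003 -0.0013  0.0006] shift(tool tgt) [ 0.0003 -0.0013  0.0006] turn [-0. -0. -0.]
```

Request:
{"api": "drive_tool", "payload": {
  "moves": [
    [[0,0,0],[0.001,0,0],0.045],
    [[0,0,0],[0.001,0,0],0.045],
    [[0,0,0],[0,0,0],0.045]
  ]
}}

```text
time: 13.0
eef_pos: [0.5137, 0.1007, 0.0342]
tcp_rot: [0.999, 0.037, -0.002, 0.0]
contact_force: [-4.6, -1.0, 4.0]
opening: 0.529
finger_force: 2.4
```

Request:
{"api": "drive_tool", "payload": {
  "moves": [
    [[0,0,0],[0.001,0,0],0.045],
    [[0,0,0],[0.001,0,0],0.045],
    [[0,0,0],[0,0,0],0.045]
  ]
}}

```text
time: 13.38
eef_pos: [0.5155, 0.1008, 0.0341]
tcp_rot: [0.999, 0.038, -0.002, 0.0]
contact_force: [-5.2, -1.1, 4.4]
opening: 0.527
finger_force: 2.8
```

Request:
{"api": "drive_tool", "payload": {
  "moves": [
    [[0,0,0],[0.001,0,0],0.045],
    [[0,0,0],[0,0,0],0.045]
  ]
}}

```text
time: 13.62
eef_pos: [0.5155, 0.1008, 0.0341]
tcp_rot: [0.999, 0.038, -0.003, 0.0]
contact_force: [-9.3, -2.1, 8.3]
opening: 0.525
finger_force: 4.4
```

Request:
{"api": "drive_tool", "payload": {
  "moves": [
    [[0,0,0],[0.001,0,0],0.045],
    [[0,0,0],[0,0,0],0.045]
  ]
}}

```text
time: 13.88
eef_pos: [0.5154, 0.1008, 0.034]
tcp_rot: [0.999, 0.038, -0.005, 0.0]
contact_force: [-13.2, -2.9, 10.3]
opening: 0.524
finger_force: 6.0
```

The force rises from 5 to 13 N with no further motion, so the tin is seated on the rail. I'll retreat and check.

Request:
{"api": "drive_tool", "payload": {
  "moves": [
    [[0,0,0],[-0.03,0,0],0.045],
    [[0,0,0],[-0.01,0,-0.045],0.045],
    [[0,0,0],[0,0.05,-0.05],0.045],
    [[0,0,0],[0,0.06,-0.02],0.045],
    [[0,0,0],[0,0.06,0],0.045]
  ]
}}

```text
time: 14.5
eef_pos: [0.4934, -0.067, 0.1466]
tcp_rot: [0.999, 0.038, 0.004, 0.001]
contact_force: [0.2, 0.5, 0.2]
opening: 0.53
finger_force: 0.0
```

Request:
{"api": "drive_tool", "payload": {
  "moves": [
    [[0,0,0],[0,0.05,0],0.045],
    [[0,0,0],[0,0,0],0.045]
  ]
}}

```text
time: 14.75
eef_pos: [0.4958, -0.1181, 0.144]
tcp_rot: [0.999, 0.035, 0.002, 0.001]
contact_force: [1.0, 0.2, 0.4]
opening: 0.524
finger_force: 0.0
```

Run:
```python
from h import *
c=cam('top')
for q in blobs(c,198,450,195,330):
    r=cv2.minAreaRect(ray(c,q.reshape(-1,2),0.058)[:,:2].astype(np.float32)); print(np.round(r[0],4),np.round(r[1],4),round(r[2],1)); print(cv2.boxPoints(r).round(4).tolist())
s=cam('scene')
a=cv2.resize(c['image'][195:295,195:325],(520,400)); b=cv2.resize(s['image'][240:370,340:470],(280,280)); b=cv2.copyMakeBorder(b,0,120,0,0,cv2.BORDER_CONSTANT)
cv2.imwrite('pics/end.png',np.hstack([a,b])[:,:,::-1])
```

```text
[ 0.4292 -0.2839] [0.0699 0.0366] 1.0
[[0.3939000070095062, -0.2662000060081482], [0.3944999873638153, -0.302700012922287], [0.4645000100135803, -0.30160000920295715], [0.46380001306533813, -0.26499998569488525]]
[ 0.6014 -0.1914] [0.0659 0.066 ] 0.9
[[0.5679000020027161, -0.15889999270439148], [0.5688999891281128, -0.2249000072479248], [0.6348000168800354, -0.22390000522136688], [0.6338000297546387, -0.15790000557899475]]
[0.5763 0.1555] [0.11   0.1928] 4.6
[[0.5135999917984009, 0.24709999561309814], [0.52920001745224, 0.054999999701976776], [0.6388999819755554, 0.06379999965429306], [0.6233000159263611, 0.25600001215934753]]
```

View pics/end.png

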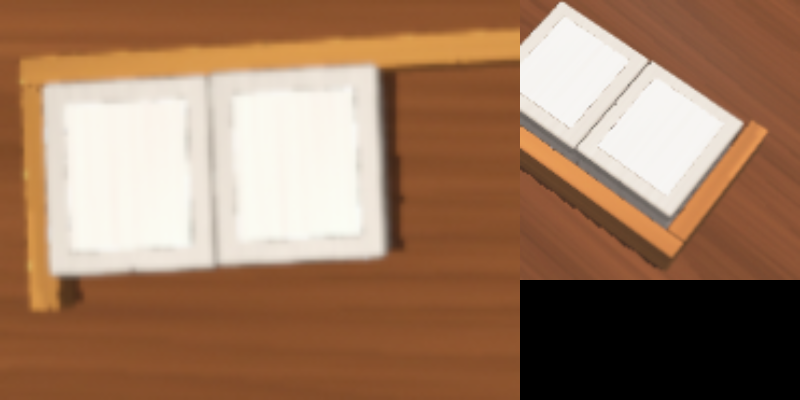

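The tins stand square on the rail with a closed seam at about (212,170) in the picture. Together they measure 110 x 193 mm, and the gripper is clear of everything. Handing in.

```bash
python3 -c "
from plant import ctrl
print(ctrl.sign_off())"
```

```text
the job is handed in; nothing more can be done
None
```

The tin was pushed flat against the back rail and side by side with its twin; the last pictures show the twin, jar and can where they were (the bowl was not re-measured), and the job was handed in at about 15 s of the 48 s allowed.

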